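# Run a scraper round the pouring hole of a plaster mould

### The arm

A 6-joint arm with a two-finger parallel gripper is mounted at the origin on the work surface. World frame = base frame: x ahead of the robot, y to its left, z up, the work surface at z = 0. Lengths are in m, angles in rad, forces in N, time in s.
With the tool pointing down it reaches from about 0.375 to 0.925 m from the base axis. Payload 5.7 kg.
Tool frame: the origin (TCP) lies midway between the tips of the shut fingers; the grasp point (between the pads) lies 19 mm behind it; y points along the fingers, z is the direction in which the jaws open and shut, and the axes are right-handed (so a half turn about y gives the same grasp; the last joint's range is limited). The gripper opens to 88 mm and grips with 3 to 60 N. Pads are 20 mm wide; open, the fingers measure 115 mm over their backs; the gripper's body (75 mm by 178 mm) begins 61 mm behind the grasp point.
Start: joints at [-1.27, 0.359, 1.51, -0, 1.272, -0.115], TCP at [0.242, -0.549, 0.223] pointing down, gripper open.
Joint ranges: [-2.97, 2.97], [-1.01, 2.36], [0.21, 2.38], [-0.96, 4.11], [0.2, 2.71], [-2.98, 2.98]. Speed limits (rad/s): [2.39, 2.39, 3.14, 3.14, 3.14, 3.14].

### API

Orientations are given as [roll, pitch, yaw] about the fixed x, y, z axes, in that order (R = Rz(yaw) Ry(pitch) Rx(roll)).
In Python, from station import manip, eyes gives the robot as it stands.
- The arm moves only by the tool arm_command, never from a script. Its argument "increments" is a list of rows, each an object with "delta_pos": the shift along the world's x, y, z in mm, a list of three; "twist": the turn, a rotation vector about the world's x, y, z in rad, a list of three. A call has 1 to 5 rows; each row is the pose to reach, as a shift and turn from the pose commanded when the call began; what a row does not reach only later rows make up. A row lasts 1/12 s, in which the tool goes at most 41.7 mm and 7.16 degrees, less where a joint would pass 70% of its speed; a pose out of reach is approached as far as the arm can. A call with a gripper value outside its range is refused whole. "fingers" is the opening in per cent of the stroke, from 0 (shut) to 100 (fully open), set as the call begins (left out, the last holds). The fingers move at their own pace and stop on an object; "newtons" is the grip in N (left out, the last holds). Time passes only in rows, so rows that repeat a pose let the fingers close. It gives the time, the measured TCP pose, the force and the opening at its end, in the units of the state.
- manip.read_state(): the state, without advancing time (a new reading comes with each control period).
- eyes.snapshot(name): name is "side" or "top"; returns a dict with "color" (420x560x3 uint8, red, green, blue), "fovy" (degrees; the focal length in pixels is half the picture's height over the tangent of half this angle, whatever the lens; pixels are square), "cx", "cy" (the principal point, pixels), "R" (3x3) and "t" (3): a world point X has camera coordinates R X + t. Camera axes: x right, y down, z forward; pixel columns grow to the right and rows downward; lengths in m; the calibration is good to about 2 mm. A picture is of the moment at which its call begins. There is no depth.
- manip.job_done(): hands the job in, once; it reports no verdict.
The state is a dict: "time_s": time; "q": joint angles; "qd": joint speeds; "effort": joint torques, N m; "eef_pos": TCP position; "tool_rot": TCP orientation; "force": force on the tool from outside, world axes, zero at the start; "moment": the same for the moment, N m; "opening": finger opening in m.
Only numpy, scipy, OpenCV 4.12 (cv2) and the standard library are available. Lean on these libraries where they do the work, as an engineer would, in place of code of your own. Each camera call takes 0.05 s, during which the arm holds its last target. There are 200 camera calls.

### The job

Take the square-handled scraper with the sprung cone nose from the tool stand and run its nose right round the edge of the pouring hole in the plaster mould, starting beside the mould's lug and going anticlockwise as seen from above until it is back beside the lug, slowly, pressing lightly all the way round (about 4 N, and never more than 9 N). Then put the scraper back upright in its slot, seated fully down on its flange, let go of it, and leave the brush and the other things on the table where they are.

Things in the scene. Friction and masses are not known exactly. Their poses are not given: they have to be found in the camera images.
- scraper_grip (a point): Centre of the scraper's plain square aluminium handle, 24 x 24 mm across, 68 mm tall; z up along it, x and y square to its faces. The scraper (about 0.2 kg) stands upright in one of the stand's two slots, faces square to the stand. Its 48 x 48 mm flange lies 34 to 40 mm below this point and rests on the stand's top.
- scraper_apex (a point): Apex of the scraper's nose with its spring relaxed, 84 mm below the handle's centre on the tool's axis; fixed to the handle, so it does not show how far the nose is pushed in. The nose is a steel cone, point down, 34 mm across, 9 mm high, sloping 30 degrees from level, on a 12 mm stem. It slides up to 10 mm into the shank along the axis, at 3 N per mm from zero.
- scraper: The scraper; origin on its axis at the underside of the flange, 40 mm below the handle's centre; z up along the tool. Below the flange is a square shank, 34 x 34 mm (29 mm at its foot), 20 mm long, that fits a slot with 2 mm of play on each side; then the nose.
- mould: Round plaster mould fixed to the table, 170 mm across, face 55 mm above the table; origin at the centre of its underside, z up. A 24 mm wide lug stands out from its side along its +x. In its top an aluminium collar, 104 mm across, stands proud; the round hole in it is 70 mm across, its upper edge rounded to 3 mm, hollow below (floor 12 mm above the table).
- hole (a point): Nominal centre of the hole at the collar's top: on the mould's axis, 70 mm above the table. The collar was set by hand: truly its top is up to 12 mm higher or lower and the hole 2.5 mm off centre in an unknown direction, so feel for the edge. With the cone's axis 27 mm from the hole's centre it bears half-way up its slope, its apex 6 mm below the collar's top.
- stand: Wooden tool stand fixed to the table, 80 (x) x 200 (y) x 65 mm high; origin at the centre of its underside. Two square vertical slots 38 x 38 mm go right through it, 55 mm either side of its centre along its y.
- slot_a (a point): Centre of the mouth of the stand's slot on its +y side, at the stand's top (65 mm up).
- slot_b (a point): Centre of the mouth of the stand's slot on its -y side, at the stand's top (65 mm up). One slot holds the scraper, the other the brush, either way round.
- brush: bystander in the other slot of the stand: dark wooden brush with a round handle 18 mm thick and a ball top, 99 mm proud of the stand
- spray: bystander: blue bottle, 60 mm across, 160 mm high
- pot: bystander: small white bowl, 90 mm across, 80 mm high
- jug: bystander: steel mug, 80 mm across, 100 mm high
- die: bystander: flat steel ring, 70 mm across, 12 mm high
- rib: bystander: thin wooden rib, 50 x 110 x 8 mm
- puck: bystander: plaster disc, 90 mm across, 30 mm high
- spatula: bystander: spatula lying on the table

How it is judged:
By the outcome, as a careful person would: the job done as asked, in the order asked, and still so for the second after the job is handed in, with the robot touching nothing.
It also fails if it takes over 72 s, if anything falls off the work surface, if the arm or the gripper's body presses on something with over 40 N, if the wrist force passes 120 N, or if a joint passes its speed limit or range.

## Working session

There is one attempt and no reset: what is moved stays moved. The work goes in short steps, Python scripts to look and compute and a tool call to move; the robot and the scene stay as the last step left them, time stands still between calls to the robot, and variables do not carry over. Pictures are saved under pics/ and viewed, about 8 in all and at most 12, crops included, and the job is handed in when it is done.

Besides the shell and the picture viewer there is one more tool, called after "Call:" in YAML: its name, and indented under it one key for each argument. arm_command: Moves the arm, as the interface text tells. Its arguments: {"type":"object","properties":{"increments":{"type":"array","items":{"type":"object","properties":{"delta_pos":{"type":"array","items":{"type":"number"}},"twist":{"type":"array","items":{"type":"number"}}}}},"fingers":{"type":"number"},"newtons":{"type":"number"}},"required":["increments"]}

```bash
mkdir -p pics; ls
python3 - <<'E'
from station import manip, eyes
import cv2,pickle
for n in("side","top"):
    s=eyes.snapshot(n); pickle.dump(s,open(n+".pkl","wb"))
    cv2.imwrite(f"pics/{n}0.png",cv2.resize(s["color"][:,:,::-1],(800,600),interpolation=cv2.INTER_CUBIC))
    print(n,s["fovy"],s["cx"],s["cy"],s["R"],s["t"])
print(manip.read_state())
E
```

```text
pics
side 52.03566277470188 285.7038250222405 212.7142686956584 [[-0.75333501 -0.65760703 -0.00627312]
 [-0.46002785  0.53376289 -0.70955729]
 [ 0.46995822 -0.53164854 -0.70461982]] [0.40984526 0.34594738 0.93782769]
top 53.30991135805159 274.4166449805472 211.10807959128937 [[-1.27799999e-02 -9.99917221e-01 -1.49065338e-03]
 [-9.95325748e-01  1.28640042e-02 -9.57140188e-02]
 [ 9.57252714e-02  2.60460540e-04 -9.95407758e-01]] [-0.03566669  0.58821517  1.09289224]
{'time_s': 0.1, 'q': array([-1.27011044e+00,  3.59435919e-01,  1.51126470e+00, -9.01182148e-06,
        1.27251097e+00, -1.15088244e-01]), 'qd': array([ 0.00231599, -0.00082085, -0.00224212, -0.00039701, -0.00019286,
        0.00129035]), 'effort': array([-9.82925158e-04, -5.16360176e+01, -2.71406579e+01,  6.75537251e-02,
        2.77049752e-02, -2.10620402e-05]), 'eef_pos': array([ 0.24215841, -0.54831332,  0.22191455]), 'tool_rot': array([-1.57240554e+00,  1.77356888e-04, -2.72581601e+00]), 'force': array([0.01625151, 0.33413466, 0.29220767]), 'moment': array([-0.01199662,  0.04699689, -0.00887897]), 'opening': 0.08783217447811999}
```

View pics/side0.png

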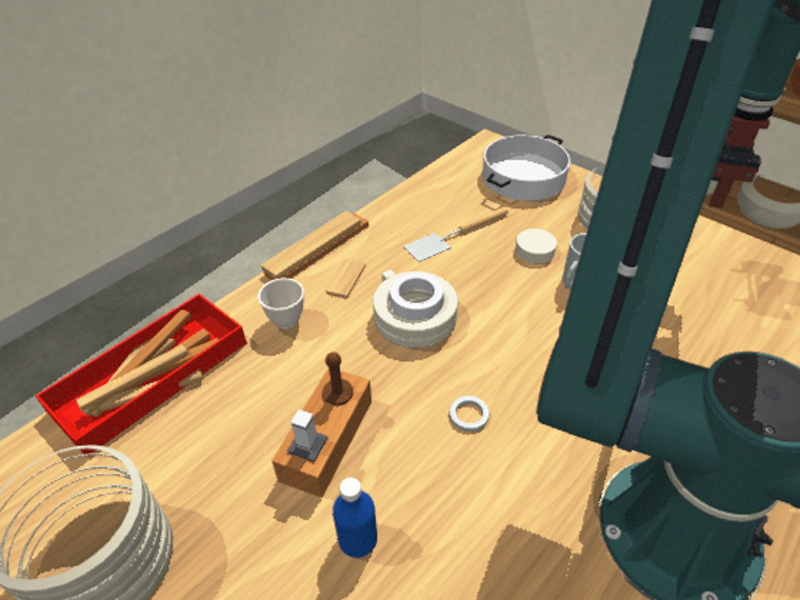

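View pics/top0.png

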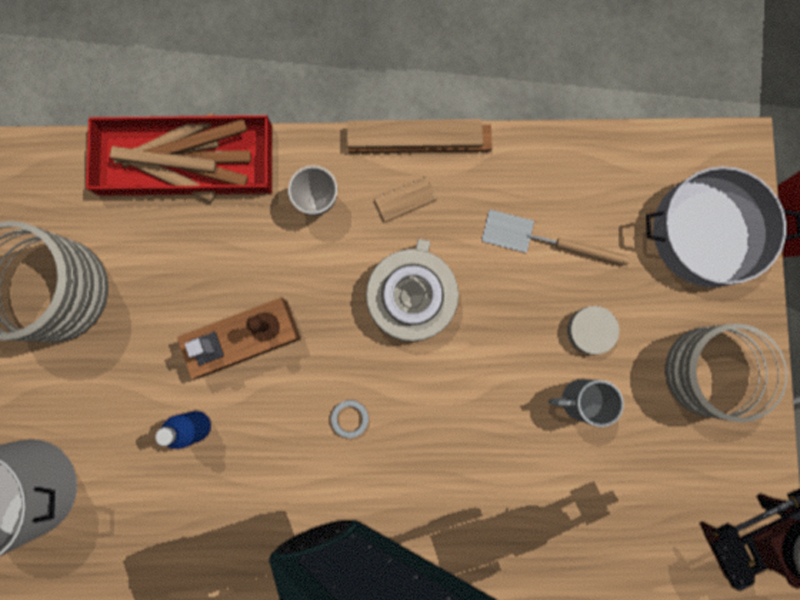

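The side view shows the scraper in the near-left slot (handle top ~(303,418)), the brush at (333,360) and the mould at (415,305), with its lug at (390,276). The top view has the handle at (195,348), the mould at (412,295) and the lug at (424,244). I'll crop all four closer.

```bash
cat > h.py <<'E'
import pickle,numpy as np,cv2
from scipy.optimize import least_squares
C={n:pickle.load(open(n+".pkl","rb")) for n in("side","top")}
def proj(n,X):
    s=C[n]; p=s["R"]@np.asarray(X,float)+s["t"]; f=210/np.tan(np.radians(s["fovy"]/2))
    return np.array([s["cx"]+f*p[0]/p[2],s["cy"]+f*p[1]/p[2]])
def tri(a,b):  # side px, top px (original pixels)
    r=least_squares(lambda X:np.r_[proj("side",X)-a,proj("top",X)-b],[.6,0,.1]); return r.x,np.abs(r.fun).max()
def onz(n,p,z):
    return least_squares(lambda X:proj(n,[X[0],X[1],z])-p,[.6,0]).x
E
python3 - <<'E'
from h import *
def cr(n,x,y):
    im=C[n]["color"][y:y+75,x:x+100,::-1]
    im=cv2.resize(im,(400,300),interpolation=cv2.INTER_CUBIC)
    for k in range(0,100,10):
        cv2.line(im,(4*k,0),(4*k,6 if k%50 else 14),(0,255,0),1); cv2.line(im,(0,4*k),(6 if k%50 else 14,4*k),(0,255,0),1)
    return im
a=np.vstack([np.hstack([cr("top",120,202),cr("top",240,163)]),np.hstack([cr("side",183,270),cr("side",240,180)])])
cv2.imwrite("pics/crops.png",a)
E
```

```text
(no output)
```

View pics/crops.png

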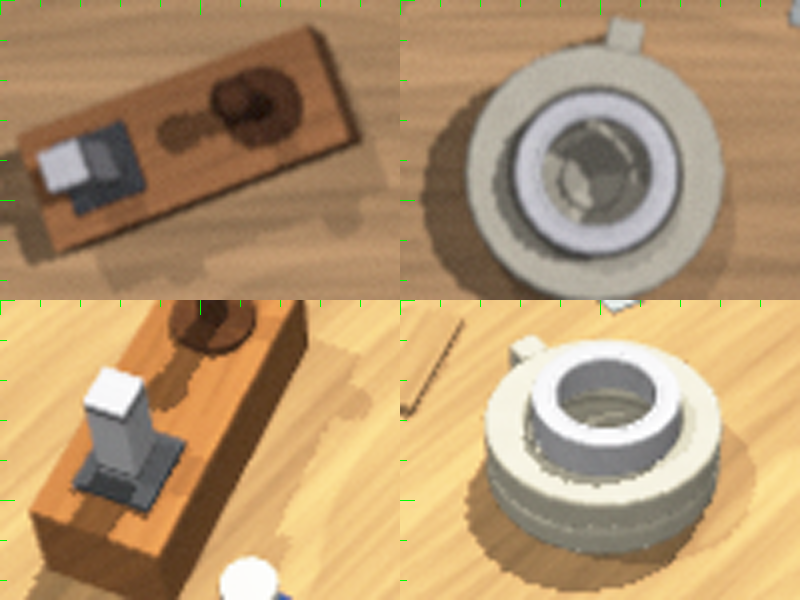

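In the crops I read these features:
- **Handle top face:** top crop (63,165), side crop (115,391).
- **Stand corners:** top crop (18,135), (310,27), (357,142) and (58,250).
- **Collar and hole centre:** top crop (597,171), side crop (606,392).
- **Lug tip:** top crop (629,21).

Run:
```python
from h import *
T=lambda u,v,x,y:np.array([x+(u+.5)/4-.5,y+(v+.5)/4-.5])
ts=lambda u,v:T(u,v,120,202); tm=lambda u,v:T(u-400,v,240,163)
ss=lambda u,v:T(u,v-300,183,270); sm=lambda u,v:T(u-400,v-300,240,180)
print("handle top",tri(ss(115,391),ts(63,165)))
for a,b in(((185,440),(122,121)),((150,510),(145,187)),((75,487),(75,215))):
    pass
print("stand corner",tri(ss(32,513),ts(18,135)), tri(ss(160,556),ts(58,250)))
# flange corners: try all pairings
for a in((185,440),(150,510),(75,487)):
    for b in((122,121),(145,187),(75,215)):
        X,e=tri(ss(*a),ts(*b))
        if e<2: print("flange",a,b,X,e)
# stand fit
c=np.array([[-.04,.1],[.04,.1],[.04,-.1],[-.04,-.1]])
def pose(p,c):
    s,k=np.sin(p[2]),np.cos(p[2]); return c@np.array([[k,s],[-s,k]])+p[:2]
ob=[ts(58,250),ts(18,135),ts(310,27),ts(357,142)]
obs=[ss(160,556),ss(32,513)] # which corners: front(-x) +y?, 
W=[onz("top",o,.065) for o in ob]; print("stand corners",W)
obsW=[onz("side",o,.065) for o in obs]; print("side corners",obsW)
r=least_squares(lambda p:np.concatenate([proj("top",[*q,p[3]])-o for q,o in zip(pose(p,c),ob)]+[proj("side",[*q,p[3]])-o for q,o in zip(pose(p,c)[:2],obs)]),[.5,.3,.3,.065])
print("stand",r.x,np.degrees(r.x[2]),r.fun.round(1))
for s in(.055,-.055): print("slot",pose(r.x,np.array([[0,s]])))
print("hole",tri(sm(606,392),tm(597,171.5)),"collar",tri(sm(607,392.5),tm(598,171.5)))
# mould face centre from top and side at z=.055
print("face",onz("top",tm(595,171.5),.055),"side",onz("side",sm(603,422),.055))
for z in(.03,.045,.055): 
  l=onz("top",tm(629,21),z); m=onz("top",tm(595,171.5),.055); print("lug",l,np.degrees(np.arctan2(*(l-m)[::-1])))
```

```text
handle top (array([0.5034082 , 0.28983854, 0.13884946]), np.float64(0.6929472517724093))
stand corner (array([0.52505853, 0.34509085, 0.06145624]), np.float64(0.6037904200932189)) (array([0.45081977, 0.31714267, 0.06319831]), np.float64(0.646973594831195))
flange (185, 440) (145, 187) [0.49038082 0.25997711 0.0702785 ] 0.6394060103056631
flange (150, 510) (145, 187) [0.49715754 0.28137809 0.01290139] 1.9457376646836053
flange (150, 510) (75, 215) [0.47259642 0.30399196 0.07017461] 0.8572180864107395
stand corners [array([0.45239952, 0.31782358]), array([0.52632444, 0.34503976]), array([0.59387971, 0.15712857]), array([0.51901374, 0.12648322])]
side corners [array([0.4486778, 0.3169526]), array([0.52173934, 0.34539719])]
stand [0.5224044  0.23692514 0.3520461  0.06204711] 20.170755759203878 [ 0.7  0.8  0.6  0.4  0.3 -0.1 -0.9 -0.1 -0.4  0.2 -0.6 -0.5]
slot [[0.50343935 0.28855194]]
slot [[0.54136946 0.18529834]]
hole (array([ 0.59573711, -0.081059  ,  0.08031765]), np.float64(0.47099217176509)) collar (array([ 0.5957126 , -0.08182605,  0.07932289]), np.float64(0.5366458515445061))
face [ 0.5994092  -0.07996681] side [ 0.59346865 -0.07727486]
lug [ 0.70409478 -0.10540094] -13.655843497833468
lug [ 0.70108296 -0.10456774] -13.601844770419433
lug [ 0.69907508 -0.10401228] -13.564017837567121
```

Call:
arm_command:
  increments:
    - {"delta_pos": [20,33,4],"twist": [0,0,0.12]}
    - {"delta_pos": [42,66,8],"twist": [0,0,0.24]}
    - {"delta_pos": [64,99,12],"twist": [0,0,0.36]}
    - {"delta_pos": [86,132,16],"twist": [0,0,0.48]}
    - {"delta_pos": [108,165,20],"twist": [0,0,0.6]}
  fingers: 100

```text
time_s: 0.52
eef_pos: [0.3507, -0.382, 0.2424]
tool_rot: [-1.572, 0.0, -2.121]
force: [0.7, -0.5, 0.3]
opening: 0.0878
```

Call:
arm_command:
  increments:
    - {"delta_pos": [20,34,2],"twist": [0,0,0.12]}
    - {"delta_pos": [40,68,4],"twist": [0,0,0.24]}
    - {"delta_pos": [60,102,6],"twist": [0,0,0.36]}
    - {"delta_pos": [80,136,8],"twist": [0,0,0.48]}
    - {"delta_pos": [100,170,8],"twist": [0,0,0.6]}

```text
time_s: 0.93
eef_pos: [0.4509, -0.212, 0.2508]
tool_rot: [-1.571, -0.0, -1.52]
force: [0.3, -0.5, -0.6]
opening: 0.088
```

Call:
arm_command:
  increments:
    - {"delta_pos": [7,38,0],"twist": [0,0,0.12]}
    - {"delta_pos": [14,76,0],"twist": [0,0,0.24]}
    - {"delta_pos": [21,114,0],"twist": [0,0,0.308]}
    - {"delta_pos": [28,152,0],"twist": [0,0,0.308]}
    - {"delta_pos": [34,190,0],"twist": [0,0,0.308]}

```text
time_s: 1.35
eef_pos: [0.4842, -0.0219, 0.2504]
tool_rot: [-1.571, 0.0, -1.218]
force: [0.6, -0.5, -0.2]
opening: 0.0875
```

Call:
arm_command:
  increments:
    - {"delta_pos": [4,40,0],"twist": [0,0,0]}
    - {"delta_pos": [8,80,0],"twist": [0,0,0]}
    - {"delta_pos": [11,120,0],"twist": [0,0,0]}
    - {"delta_pos": [15,160,0],"twist": [0,0,0]}
    - {"delta_pos": [18,199,0],"twist": [0,0,0]}

```text
time_s: 1.77
eef_pos: [0.5019, 0.1773, 0.2504]
tool_rot: [-1.571, 0.0, -1.218]
force: [-0.5, -0.4, -0.4]
opening: 0.088
```

Call:
arm_command:
  increments:
    - {"delta_pos": [0,38,0],"twist": [0,0,0]}
    - {"delta_pos": [1,76,0],"twist": [0,0,0]}
    - {"delta_pos": [1.5,112,0],"twist": [0,0,0]}
    - {"delta_pos": [1.5,112,-35],"twist": [0,0,0]}
    - {"delta_pos": [1.5,112,-70],"twist": [0,0,0]}

```text
time_s: 2.18
eef_pos: [0.5054, 0.2904, 0.1815]
tool_rot: [-1.565, 0.001, -1.214]
force: [0.4, 0.7, -0.6]
opening: 0.088
```

Run:
```python
from station import manip, eyes
import cv2,numpy as np
a=eyes.snapshot("side")["color"][200:345,140:330,::-1]; b=eyes.snapshot("top")["color"][180:325,60:250,::-1]
cv2.imwrite("pics/pre.png",np.hstack([cv2.resize(i,(400,305),interpolation=cv2.INTER_CUBIC) for i in(a,b)]))
print(manip.read_state()["eef_pos"])
```

```text
[0.49933259 0.28599484 0.17536306]
```

View pics/pre.png

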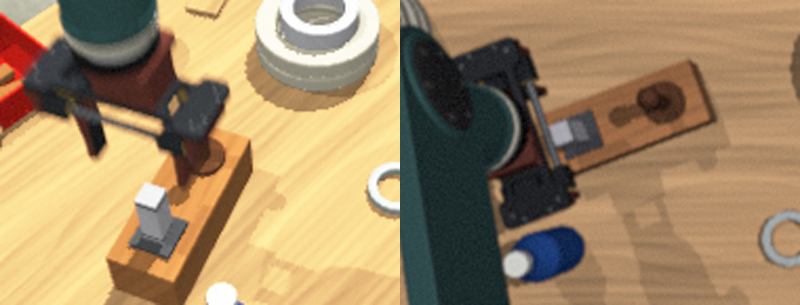

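The gripper is above the scraper, with the finger tips on either side of the handle at about (97,155) and (190,185) in the side crop. The arm seems to be still settling, so I'll hold and check again.

Call:
arm_command:
  increments:
    - {"delta_pos": [0,0,0]}
    - {"delta_pos": [0,0,0]}
    - {"delta_pos": [0,0,0]}

```text
invalid input at $.increments[0]: expected keys delta_pos, twist
```

Run:
```python
from station import manip
from h import *
s=manip.read_state();print(s["eef_pos"],s["tool_rot"],s["force"],s["qd"].round(3),s["q"].round(3))
print(proj("side",s["eef_pos"]),proj("top",s["eef_pos"]))
```

```text
[0.49933259 0.28599484 0.17536306] [-1.58200470e+00 -6.13526899e-04 -1.21643703e+00] [ 0.35554527 -0.86412351 -0.81493868] [-0.019 -0.056 -0.076  0.     0.087 -0.001] [ 0.4    0.376  1.611 -0.     1.165  0.046]
[211.11607204 282.01201738] [132.27461602 244.92927142]
```

Call:
arm_command:
  increments:
    - {"delta_pos": [0,0,0],"twist": [0,0,0]}
    - {"delta_pos": [0,0,0],"twist": [0,0,0]}
    - {"delta_pos": [0,0,0],"twist": [0,0,0]}

```text
time_s: 2.53
eef_pos: [0.5054, 0.2873, 0.1828]
tool_rot: [-1.567, 0.0, -1.219]
force: [-0.3, 0.3, 1.3]
opening: 0.0878
```

Call:
arm_command:
  increments:
    - {"delta_pos": [0,0,-8],"twist": [0,0,0]}
    - {"delta_pos": [0,0,-24],"twist": [0,0,0]}
    - {"delta_pos": [0,0,-42],"twist": [0,0,0]}
    - {"delta_pos": [0,0,-60],"twist": [0,0,0]}
    - {"delta_pos": [0,0,-74],"twist": [0,0,0]}

```text
time_s: 2.95
eef_pos: [0.5042, 0.2869, 0.1063]
tool_rot: [-1.57, 0.0, -1.218]
force: [-0.8, -0.2, 0.3]
opening: 0.0877
```

Call:
arm_command:
  increments:
    - {"delta_pos": [0,0,-10],"twist": [0,0,0]}
    - {"delta_pos": [0,0,-15],"twist": [0,0,0]}
    - {"delta_pos": [0,0,-18],"twist": [0,0,0]}
    - {"delta_pos": [0,0,-18],"twist": [0,0,0]}
    - {"delta_pos": [0,0,-18],"twist": [0,0,0]}

```text
time_s: 3.37
eef_pos: [0.5044, 0.2873, 0.0893]
tool_rot: [-1.57, 0.0, -1.218]
force: [1.5, 0.2, -0.3]
opening: 0.0876
```

Call:
arm_command:
  increments:
    - {"delta_pos": [0,0,0],"twist": [0,0,0]}
    - {"delta_pos": [0,0,0],"twist": [0,0,0]}
    - {"delta_pos": [0,0,0],"twist": [0,0,0]}

```text
time_s: 3.62
eef_pos: [0.5042, 0.2873, 0.0892]
tool_rot: [-1.57, 0.0, -1.218]
force: [-0.3, -0.2, 0.4]
opening: 0.0879
```

Call:
arm_command:
  increments:
    - {"delta_pos": [-0.5,1.5,0],"twist": [0,0,0]}
    - {"delta_pos": [-0.5,1.5,0],"twist": [0,0,0]}
    - {"delta_pos": [-0.5,1.5,0],"twist": [0,0,0]}
    - {"delta_pos": [-0.5,1.5,0],"twist": [0,0,0]}
    - {"delta_pos": [-0.5,1.5,0],"twist": [0,0,0]}
  fingers: 0
  newtons: 45

```text
time_s: 4.03
eef_pos: [0.5033, 0.2887, 0.0886]
tool_rot: [-1.571, 0.0, -1.218]
force: [0.0, 0.4, 0.1]
opening: 0.058
```

Call:
arm_command:
  increments:
    - {"delta_pos": [0,0,0],"twist": [0,0,0]}
    - {"delta_pos": [0,0,0],"twist": [0,0,0]}
    - {"delta_pos": [0,0,0],"twist": [0,0,0]}
    - {"delta_pos": [0,0,0],"twist": [0,0,0]}
    - {"delta_pos": [0,0,0],"twist": [0,0,0]}

```text
time_s: 4.45
eef_pos: [0.5034, 0.2887, 0.0886]
tool_rot: [-1.571, 0.0, -1.218]
force: [0.3, 0.6, -1.3]
opening: 0.0248
```

Call:
arm_command:
  increments:
    - {"delta_pos": [0,0,0],"twist": [0,0,0]}
    - {"delta_pos": [0,0,0],"twist": [0,0,0]}
    - {"delta_pos": [0,0,0],"twist": [0,0,0]}

```text
time_s: 4.7
eef_pos: [0.5035, 0.2887, 0.0887]
tool_rot: [-1.571, 0.0, -1.218]
force: [0.1, 0.4, 0.2]
opening: 0.0237
```

Call:
arm_command:
  increments:
    - {"delta_pos": [0,0,2],"twist": [0,0,0]}
    - {"delta_pos": [0,0,6],"twist": [0,0,0]}
    - {"delta_pos": [0,0,12],"twist": [0,0,0]}
    - {"delta_pos": [0,0,20],"twist": [0,0,0]}
    - {"delta_pos": [0,0,30],"twist": [0,0,0]}

```text
time_s: 5.12
eef_pos: [0.503, 0.2885, 0.1192]
tool_rot: [-1.572, -0.0, -1.218]
force: [-1.2, 0.1, -2.0]
opening: 0.0239
```

Call:
arm_command:
  increments:
    - {"delta_pos": [0,0,14],"twist": [0,0,0]}
    - {"delta_pos": [0,0,34],"twist": [0,0,0]}
    - {"delta_pos": [0,0,58],"twist": [0,0,0]}
    - {"delta_pos": [0,0,82],"twist": [0,0,0]}
    - {"delta_pos": [0,0,106],"twist": [0,0,0]}

```text
time_s: 5.53
eef_pos: [0.5031, 0.2886, 0.2268]
tool_rot: [-1.57, 0.0, -1.218]
force: [0.4, 0.8, -1.5]
opening: 0.0241
```

Call:
arm_command:
  increments:
    - {"delta_pos": [0,0,18],"twist": [0,0,0]}
    - {"delta_pos": [0,0,28],"twist": [0,0,0]}
    - {"delta_pos": [0,0,34],"twist": [0,0,0]}
    - {"delta_pos": [0,0,36],"twist": [0,0,0]}
    - {"delta_pos": [0,0,36],"twist": [0,0,0]}

```text
time_s: 5.95
eef_pos: [0.5031, 0.2885, 0.2605]
tool_rot: [-1.571, -0.0, -1.218]
force: [0.0, -0.3, -1.6]
opening: 0.0234
```

Call:
arm_command:
  increments:
    - {"delta_pos": [0,0,0],"twist": [0,0,0]}
    - {"delta_pos": [0,0,0],"twist": [0,0,0]}
    - {"delta_pos": [0,0,0],"twist": [0,0,0]}

```text
time_s: 6.2
eef_pos: [0.5027, 0.2884, 0.2595]
tool_rot: [-1.573, -0.0, -1.218]
force: [0.4, -0.0, -2.1]
opening: 0.0236
```

Run:
```python
from station import manip, eyes
import cv2,numpy as np,pickle
s=eyes.snapshot("side");pickle.dump(s,open("side1.pkl","wb"));t=eyes.snapshot("top");pickle.dump(t,open("top1.pkl","wb"))
cv2.imwrite("pics/lift.png",np.hstack([cv2.resize(i,(400,400),interpolation=cv2.INTER_CUBIC) for i in(s["color"][180:320,140:280,::-1],t["color"][170:310,70:210,::-1])]))
st=manip.read_state();print(st["eef_pos"],st["force"],st["moment"],st["tool_rot"])
```

```text
[0.50300201 0.28852937 0.25984408] [-3.20298628e-01 -2.26754023e-03 -2.41872960e+00] [-0.00725012 -0.04655841  0.00503586] [-1.57230234e+00 -4.06083553e-05 -1.21782580e+00]
```

View pics/lift.png

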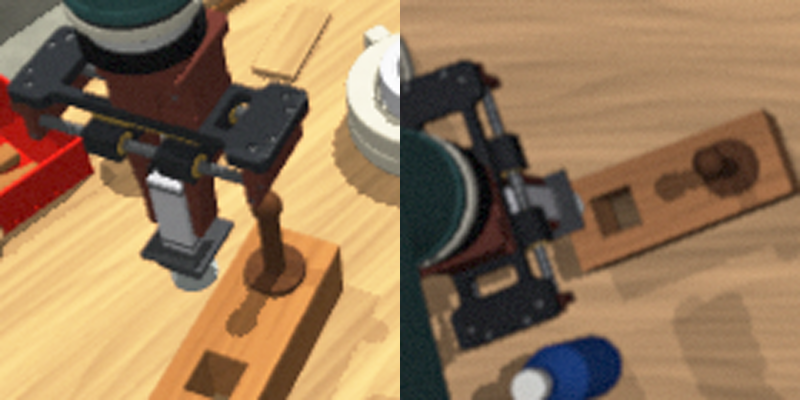

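The scraper is lifted clear and held upright (flange at (185,245)), and its slot at (215,378) is empty. Next I'll carry it to above the start point beside the lug.

Call:
arm_command:
  increments:
    - {"delta_pos": [2.5,-8,0],"twist": [0,0,0]}
    - {"delta_pos": [7,-23,0],"twist": [0,0,0]}
    - {"delta_pos": [14.5,-46,0],"twist": [0,0,0]}
    - {"delta_pos": [23.5,-74,0],"twist": [0,0,0]}
    - {"delta_pos": [34,-107,0],"twist": [0,0,0]}

```text
time_s: 6.72
eef_pos: [0.5373, 0.181, 0.2605]
tool_rot: [-1.571, 0.0, -1.216]
force: [0.6, -0.1, -1.3]
opening: 0.024
```

Call:
arm_command:
  increments:
    - {"delta_pos": [10,-32,0],"twist": [0,0,0]}
    - {"delta_pos": [20.5,-65,0],"twist": [0,0,0]}
    - {"delta_pos": [31,-97,0],"twist": [0,0,0]}
    - {"delta_pos": [41,-130,0],"twist": [0,0,0]}
    - {"delta_pos": [51,-160,0],"twist": [0,0,0]}

```text
time_s: 7.13
eef_pos: [0.5885, 0.019, 0.2606]
tool_rot: [-1.571, -0.0, -1.218]
force: [0.0, 0.8, -1.4]
opening: 0.024
```

Call:
arm_command:
  increments:
    - {"delta_pos": [8,-26,-10],"twist": [0,0,0]}
    - {"delta_pos": [16,-53,-25],"twist": [0,0,0]}
    - {"delta_pos": [24,-78,-40],"twist": [0,0,0]}
    - {"delta_pos": [30,-97,-52],"twist": [0,0,0]}
    - {"delta_pos": [34,-109,-60],"twist": [0,0,0]}

```text
time_s: 7.55
eef_pos: [0.6221, -0.0902, 0.199]
tool_rot: [-1.572, 0.0, -1.22]
force: [-0.7, -0.3, -1.9]
opening: 0.024
```

Call:
arm_command:
  increments:
    - {"delta_pos": [0,0,-8],"twist": [0,0,0]}
    - {"delta_pos": [0,0,-18],"twist": [0,0,0]}
    - {"delta_pos": [0,0,-27],"twist": [0,0,0]}
    - {"delta_pos": [0,0,-33],"twist": [0,0,0]}
    - {"delta_pos": [0,0,-35],"twist": [0,0,0]}

```text
time_s: 7.97
eef_pos: [0.6213, -0.0859, 0.1644]
tool_rot: [-1.572, 0.001, -1.216]
force: [0.1, -0.8, -1.9]
opening: 0.0237
```

Call:
arm_command:
  increments:
    - {"delta_pos": [0,0,0],"twist": [0,0,0]}
    - {"delta_pos": [0,0,0],"twist": [0,0,0]}
    - {"delta_pos": [0,0,0],"twist": [0,0,0]}

```text
time_s: 8.22
eef_pos: [0.6228, -0.087, 0.1663]
tool_rot: [-1.57, -0.001, -1.217]
force: [-0.9, -0.7, -0.8]
opening: 0.024
```

Run:
```python
from station import manip, eyes
import cv2,numpy as np,pickle
s=eyes.snapshot("side");pickle.dump(s,open("side2.pkl","wb"));t=eyes.snapshot("top")
cv2.imwrite("pics/above.png",np.hstack([cv2.resize(i,(400,400),interpolation=cv2.INTER_CUBIC) for i in(s["color"][150:250,240:340,::-1],t["color"][130:270,220:360,::-1])]))
st=manip.read_state();print(st["eef_pos"],st["force"],st["tool_rot"])
```

```text
[ 0.62276439 -0.08724104  0.16627561] [ 0.2711427  -0.18230779 -1.82015922] [-1.56992217e+00 -6.42656197e-04 -1.21751061e+00]
```

View pics/above.png

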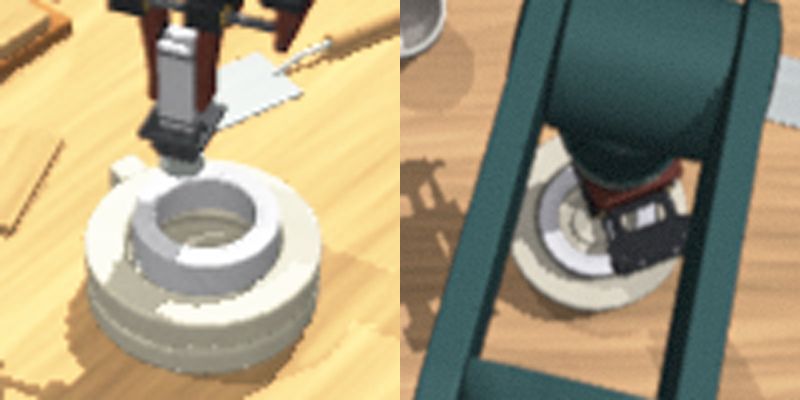

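The nose hangs just above the lug side of the collar: cone at (183,163) and lug at (128,170) in the side crop. I'll lower it and feel for the edge.

Call:
arm_command:
  increments:
    - {"delta_pos": [0,0,-4],"twist": [0,0,0]}
    - {"delta_pos": [0,0,-9],"twist": [0,0,0]}
    - {"delta_pos": [0,0,-14],"twist": [0,0,0]}
    - {"delta_pos": [0,0,-17],"twist": [0,0,0]}
    - {"delta_pos": [0,0,-18],"twist": [0,0,0]}

```text
time_s: 8.73
eef_pos: [0.6216, -0.0872, 0.1465]
tool_rot: [-1.572, 0.001, -1.218]
force: [0.0, 0.6, -2.7]
opening: 0.0233
```

Call:
arm_command:
  increments:
    - {"delta_pos": [0,0,0],"twist": [0,0,0]}
    - {"delta_pos": [0,0,-0.5],"twist": [0,0,0]}
    - {"delta_pos": [0,0,-1],"twist": [0,0,0]}
    - {"delta_pos": [0,0,-1.5],"twist": [0,0,0]}
    - {"delta_pos": [0,0,-2],"twist": [0,0,0]}

```text
time_s: 9.15
eef_pos: [0.6224, -0.0874, 0.1458]
tool_rot: [-1.571, -0.0, -1.218]
force: [-0.2, 0.2, -1.6]
opening: 0.0243
```

Call:
arm_command:
  increments:
    - {"delta_pos": [0,0,-0.3],"twist": [0,0,0]}
    - {"delta_pos": [0,0,-0.6],"twist": [0,0,0]}
    - {"delta_pos": [0,0,-0.9],"twist": [0,0,0]}
    - {"delta_pos": [0,0,-1.2],"twist": [0,0,0]}

```text
time_s: 9.48
eef_pos: [0.6223, -0.0873, 0.1444]
tool_rot: [-1.571, 0.0, -1.218]
force: [0.2, 0.4, -2.4]
opening: 0.0238
```

Call:
arm_command:
  increments:
    - {"delta_pos": [0,0,-0.3],"twist": [0,0,0]}
    - {"delta_pos": [0,0,-0.6],"twist": [0,0,0]}
    - {"delta_pos": [0,0,-0.9],"twist": [0,0,0]}
    - {"delta_pos": [0,0,-1],"twist": [0,0,0]}

```text
time_s: 9.82
eef_pos: [0.6223, -0.0874, 0.1433]
tool_rot: [-1.571, 0.0, -1.218]
force: [0.1, -0.5, -2.7]
opening: 0.0238
```

Call:
arm_command:
  increments:
    - {"delta_pos": [0,0,-0.3],"twist": [0,0,0]}
    - {"delta_pos": [0,0,-0.6],"twist": [0,0,0]}
    - {"delta_pos": [0,0,-0.9],"twist": [0,0,0]}
    - {"delta_pos": [0,0,-1],"twist": [0,0,0]}

```text
time_s: 10.15
eef_pos: [0.6224, -0.0874, 0.1425]
tool_rot: [-1.571, -0.0, -1.218]
force: [-0.6, 0.8, -0.2]
opening: 0.0236
```

Call:
arm_command:
  increments:
    - {"delta_pos": [0,0,0],"twist": [0,0,0]}

```text
time_s: 10.23
eef_pos: [0.6224, -0.0874, 0.1425]
tool_rot: [-1.571, -0.0, -1.218]
force: [-0.6, 0.1, -0.9]
opening: 0.0237
```

Call:
arm_command:
  increments:
    - {"delta_pos": [0,0,-0.3],"twist": [0,0,0]}
    - {"delta_pos": [0,0,-0.5],"twist": [0,0,0]}

```text
time_s: 10.4
eef_pos: [0.6225, -0.0874, 0.1421]
tool_rot: [-1.571, -0.0, -1.218]
force: [0.2, -0.0, 0.4]
opening: 0.0239
```

Call:
arm_command:
  increments:
    - {"delta_pos": [0,0,0],"twist": [0,0,0]}

```text
time_s: 10.48
eef_pos: [0.6225, -0.0874, 0.1421]
tool_rot: [-1.571, -0.0, -1.218]
force: [-0.7, -0.0, 0.3]
opening: 0.0236
```

Call:
arm_command:
  increments:
    - {"delta_pos": [0,0,0],"twist": [0,0,0]}

```text
time_s: 10.57
eef_pos: [0.6225, -0.0874, 0.1421]
tool_rot: [-1.571, -0.0, -1.218]
force: [-0.9, -0.6, 1.1]
opening: 0.0242
```

Contact is at TCP z≈0.1427, which fits a collar top at about 0.081. I'll set about 4 N and work out the circle's numbers.

Call:
arm_command:
  increments:
    - {"delta_pos": [0,0,-0.2],"twist": [0,0,0]}
    - {"delta_pos": [0,0,-0.4],"twist": [0,0,0]}

```text
time_s: 10.73
eef_pos: [0.6225, -0.0874, 0.1417]
tool_rot: [-1.571, -0.0, -1.218]
force: [-0.5, 0.6, 0.4]
opening: 0.0235
```

Run:
```python
import numpy as np
a=np.radians(-13.6+2*np.arange(0,186)); P=(27*np.c_[np.cos(a),np.sin(a)]).round(1)
for k in range(0,185,5): print(k*2,' '.join("%.1f,%.1f"%tuple(P[k+j]-P[k]+0.0) for j in range(1,6)))
```

```text
0 0.2,0.9 0.4,1.8 0.6,2.7 0.7,3.7 0.7,4.6
10 0.1,0.9 0.1,1.9 0.1,2.8 0.0,3.8 -0.1,4.7
20 -0.1,0.9 -0.2,1.9 -0.4,2.8 -0.6,3.7 -0.9,4.6
30 -0.3,0.9 -0.6,1.8 -0.9,2.7 -1.3,3.6 -1.7,4.4
40 -0.4,0.8 -0.9,1.7 -1.4,2.5 -1.9,3.3 -2.5,4.0
50 -0.5,0.8 -1.1,1.5 -1.8,2.2 -2.4,2.9 -3.1,3.6
60 -0.7,0.6 -1.4,1.2 -2.1,1.8 -2.9,2.4 -3.7,2.9
70 -0.8,0.5 -1.6,1.0 -2.4,1.4 -3.2,1.8 -4.1,2.2
80 -0.9,0.4 -1.7,0.7 -2.6,1.0 -3.5,1.3 -4.5,1.5
90 -0.9,0.2 -1.8,0.4 -2.7,0.6 -3.7,0.7 -4.6,0.7
100 -0.9,0.1 -1.9,0.1 -2.8,0.1 -3.8,0.0 -4.7,-0.1
110 -0.9,-0.1 -1.9,-0.2 -2.8,-0.4 -3.7,-0.6 -4.6,-0.9
120 -0.9,-0.3 -1.8,-0.6 -2.7,-0.9 -3.6,-1.3 -4.4,-1.7
130 -0.8,-0.4 -1.7,-0.9 -2.5,-1.4 -3.3,-1.9 -4.0,-2.5
140 -0.8,-0.5 -1.5,-1.1 -2.2,-1.8 -2.9,-2.4 -3.6,-3.1
150 -0.6,-0.7 -1.2,-1.4 -1.8,-2.1 -2.4,-2.9 -2.9,-3.7
160 -0.5,-0.8 -1.0,-1.6 -1.4,-2.4 -1.8,-3.2 -2.2,-4.1
170 -0.4,-0.9 -0.7,-1.7 -1.0,-2.6 -1.3,-3.5 -1.5,-4.5
180 -0.2,-0.9 -0.4,-1.8 -0.6,-2.7 -0.7,-3.7 -0.7,-4.6
190 -0.1,-0.9 -0.1,-1.9 -0.1,-2.8 0.0,-3.8 0.1,-4.7
200 0.1,-0.9 0.2,-1.9 0.4,-2.8 0.6,-3.7 0.9,-4.6
210 0.3,-0.9 0.6,-1.8 0.9,-2.7 1.3,-3.6 1.7,-4.4
220 0.4,-0.8 0.9,-1.7 1.4,-2.5 1.9,-3.3 2.5,-4.0
230 0.5,-0.8 1.1,-1.5 1.8,-2.2 2.4,-2.9 3.1,-3.6
240 0.7,-0.6 1.4,-1.2 2.1,-1.8 2.9,-2.4 3.7,-2.9
250 0.8,-0.5 1.6,-1.0 2.4,-1.4 3.2,-1.8 4.1,-2.2
260 0.9,-0.4 1.7,-0.7 2.6,-1.0 3.5,-1.3 4.5,-1.5
270 0.9,-0.2 1.8,-0.4 2.7,-0.6 3.7,-0.7 4.6,-0.7
280 0.9,-0.1 1.9,-0.1 2.8,-0.1 3.8,0.0 4.7,0.1
290 0.9,0.1 1.9,0.2 2.8,0.4 3.7,0.6 4.6,0.9
300 0.9,0.3 1.8,0.6 2.7,0.9 3.6,1.3 4.4,1.7
310 0.8,0.4 1.7,0.9 2.5,1.4 3.3,1.9 4.0,2.5
320 0.8,0.5 1.5,1.1 2.2,1.8 2.9,2.4 3.6,3.1
330 0.6,0.7 1.2,1.4 1.8,2.1 2.4,2.9 2.9,3.7
340 0.5,0.8 1.0,1.6 1.4,2.4 1.8,3.2 2.2,4.1
350 0.4,0.9 0.7,1.7 1.0,2.6 1.3,3.5 1.5,4.5
360 0.2,0.9 0.4,1.8 0.6,2.7 0.7,3.7 0.7,4.6
```

Call:
arm_command:
  increments:
    - {"delta_pos": [0.2,0.9,0],"twist": [0,0,0]}
    - {"delta_pos": [0.4,1.8,0],"twist": [0,0,0]}
    - {"delta_pos": [0.6,2.7,0],"twist": [0,0,0]}
    - {"delta_pos": [0.7,3.7,-0.1],"twist": [0,0,0]}
    - {"delta_pos": [0.7,4.6,-0.1],"twist": [0,0,0]}

```text
time_s: 11.15
eef_pos: [0.6226, -0.0829, 0.1413]
tool_rot: [-1.572, -0.0, -1.218]
force: [-3.3, -1.2, 2.6]
opening: 0.0238
```

Call:
arm_command:
  increments:
    - {"delta_pos": [0.1,0.9,0],"twist": [0,0,0]}
    - {"delta_pos": [0.1,1.9,0],"twist": [0,0,0]}
    - {"delta_pos": [0.1,2.8,0],"twist": [0,0,0]}

```text
time_s: 11.4
eef_pos: [0.6229, -0.08, 0.1414]
tool_rot: [-1.571, -0.0, -1.218]
force: [-2.3, -1.7, 3.0]
opening: 0.0236
```

Call:
arm_command:
  increments:
    - {"delta_pos": [-0.1,1,0],"twist": [0,0,0]}
    - {"delta_pos": [-0.2,1.9,0],"twist": [0,0,0]}

```text
time_s: 11.57
eef_pos: [0.623, -0.078, 0.1415]
tool_rot: [-1.571, -0.0, -1.218]
force: [-2.2, -2.2, 2.4]
opening: 0.0238
```

Call:
arm_command:
  increments:
    - {"delta_pos": [-0.1,0.9,0.1],"twist": [0,0,0]}
    - {"delta_pos": [-0.2,1.9,0.2],"twist": [0,0,0]}
    - {"delta_pos": [-0.4,2.8,0.2],"twist": [0,0,0]}
    - {"delta_pos": [-0.6,3.7,0.2],"twist": [0,0,0]}
    - {"delta_pos": [-0.9,4.6,0.2],"twist": [0,0,0]}

```text
time_s: 11.98
eef_pos: [0.6224, -0.0736, 0.1418]
tool_rot: [-1.57, -0.001, -1.218]
force: [-0.6, -3.2, 1.2]
opening: 0.0235
```

Call:
arm_command:
  increments:
    - {"delta_pos": [-0.3,0.9,0],"twist": [0,0,0]}
    - {"delta_pos": [-0.6,1.8,0],"twist": [0,0,0]}
    - {"delta_pos": [-0.9,2.7,0],"twist": [0,0,0]}

```text
time_s: 12.23
eef_pos: [0.6214, -0.0706, 0.1417]
tool_rot: [-1.57, -0.0, -1.218]
force: [-0.5, -2.8, 1.5]
opening: 0.0237
```

Call:
arm_command:
  increments:
    - {"delta_pos": [-0.4,0.9,0],"twist": [0,0,0]}
    - {"delta_pos": [-0.8,1.7,0],"twist": [0,0,0]}

```text
time_s: 12.4
eef_pos: [0.6206, -0.0691, 0.1417]
tool_rot: [-1.57, -0.0, -1.218]
force: [0.3, -2.8, 2.4]
opening: 0.024
```

Call:
arm_command:
  increments:
    - {"delta_pos": [-0.4,0.8,0],"twist": [0,0,0]}
    - {"delta_pos": [-0.9,1.7,0],"twist": [0,0,0]}
    - {"delta_pos": [-1.4,2.5,0],"twist": [0,0,0]}
    - {"delta_pos": [-1.9,3.3,0],"twist": [0,0,0]}
    - {"delta_pos": [-2.5,4.0,0],"twist": [0,0,0]}

```text
time_s: 12.82
eef_pos: [0.618, -0.0651, 0.1417]
tool_rot: [-1.571, -0.0, -1.218]
force: [-0.4, -3.0, 1.8]
opening: 0.0238
```

Call:
arm_command:
  increments:
    - {"delta_pos": [-0.5,0.8,0],"twist": [0,0,0]}
    - {"delta_pos": [-1.1,1.5,0],"twist": [0,0,0]}
    - {"delta_pos": [-1.8,2.2,0],"twist": [0,0,0]}

```text
time_s: 13.07
eef_pos: [0.6161, -0.0627, 0.1417]
tool_rot: [-1.571, 0.0, -1.218]
force: [0.1, -2.2, 3.0]
opening: 0.024
```

Call:
arm_command:
  increments:
    - {"delta_pos": [-0.6,0.7,0],"twist": [0,0,0]}
    - {"delta_pos": [-1.3,1.4,0],"twist": [0,0,0]}

```text
time_s: 13.23
eef_pos: [0.6149, -0.0614, 0.1416]
tool_rot: [-1.571, -0.0, -1.218]
force: [0.7, -3.0, 1.9]
opening: 0.0238
```

Call:
arm_command:
  increments:
    - {"delta_pos": [-0.7,0.6,0.1],"twist": [0,0,0]}
    - {"delta_pos": [-1.4,1.2,0.1],"twist": [0,0,0]}
    - {"delta_pos": [-2.1,1.8,0.1],"twist": [0,0,0]}
    - {"delta_pos": [-2.9,2.4,0.1],"twist": [0,0,0]}
    - {"delta_pos": [-3.7,2.9,0.1],"twist": [0,0,0]}

```text
time_s: 13.65
eef_pos: [0.6112, -0.0585, 0.1418]
tool_rot: [-1.57, -0.0, -1.218]
force: [0.0, -2.6, 2.4]
opening: 0.0241
```

Call:
arm_command:
  increments:
    - {"delta_pos": [-0.8,0.5,0],"twist": [0,0,0]}
    - {"delta_pos": [-1.6,1.0,0],"twist": [0,0,0]}
    - {"delta_pos": [-2.4,1.4,0],"twist": [0,0,0]}

```text
time_s: 13.9
eef_pos: [0.6089, -0.0572, 0.1419]
tool_rot: [-1.57, -0.0, -1.218]
force: [1.4, -3.4, 1.8]
opening: 0.0242
```

Call:
arm_command:
  increments:
    - {"delta_pos": [-0.8,0.4,0],"twist": [0,0,0]}
    - {"delta_pos": [-1.7,0.8,0],"twist": [0,0,0]}

```text
time_s: 14.07
eef_pos: [0.607, -0.0563, 0.1418]
tool_rot: [-1.571, -0.0, -1.218]
force: [1.1, -3.9, 2.0]
opening: 0.0241
```

Call:
arm_command:
  increments:
    - {"delta_pos": [-0.9,0.4,0.1],"twist": [0,0,0]}
    - {"delta_pos": [-1.7,0.7,0.1],"twist": [0,0,0]}
    - {"delta_pos": [-2.6,1.0,0.1],"twist": [0,0,0]}
    - {"delta_pos": [-3.5,1.3,0.1],"twist": [0,0,0]}
    - {"delta_pos": [-4.5,1.5,0.1],"twist": [0,0,0]}

```text
time_s: 14.48
eef_pos: [0.6024, -0.0547, 0.1418]
tool_rot: [-1.571, 0.0, -1.218]
force: [1.8, -2.3, 1.1]
opening: 0.0235
```

Call:
arm_command:
  increments:
    - {"delta_pos": [-0.9,0.2,0],"twist": [0,0,0]}
    - {"delta_pos": [-1.8,0.4,0],"twist": [0,0,0]}
    - {"delta_pos": [-2.7,0.6,0],"twist": [0,0,0]}

```text
time_s: 14.73
eef_pos: [0.6, -0.0543, 0.1419]
tool_rot: [-1.57, -0.0, -1.218]
force: [3.0, -2.3, 1.9]
opening: 0.0238
```

Call:
arm_command:
  increments:
    - {"delta_pos": [-1.0,0.1,0],"twist": [0,0,0]}
    - {"delta_pos": [-1.9,0.1,0],"twist": [0,0,0]}

```text
time_s: 14.9
eef_pos: [0.5981, -0.0541, 0.142]
tool_rot: [-1.57, -0.0, -1.218]
force: [2.2, -3.0, 1.9]
opening: 0.0236
```

Pressure is steady at about 3.7 N. Next, 100° to 140°.

Call:
arm_command:
  increments:
    - {"delta_pos": [-0.9,0.1,0],"twist": [0,0,0]}
    - {"delta_pos": [-1.9,0.1,0],"twist": [0,0,0]}
    - {"delta_pos": [-2.8,0.1,0],"twist": [0,0,0]}
    - {"delta_pos": [-3.8,0.0,0],"twist": [0,0,0]}
    - {"delta_pos": [-4.7,-0.1,0],"twist": [0,0,0]}

```text
time_s: 15.32
eef_pos: [0.5931, -0.0542, 0.1419]
tool_rot: [-1.571, 0.0, -1.218]
force: [2.4, -1.4, 1.7]
opening: 0.0238
```

Call:
arm_command:
  increments:
    - {"delta_pos": [-0.9,-0.1,0],"twist": [0,0,0]}
    - {"delta_pos": [-1.9,-0.2,0],"twist": [0,0,0]}
    - {"delta_pos": [-2.8,-0.4,0],"twist": [0,0,0]}
    - {"delta_pos": [-3.7,-0.6,0],"twist": [0,0,0]}
    - {"delta_pos": [-4.6,-0.9,0],"twist": [0,0,0]}

```text
time_s: 15.73
eef_pos: [0.5888, -0.055, 0.1419]
tool_rot: [-1.57, 0.0, -1.218]
force: [4.4, -2.2, 2.1]
opening: 0.0239
```

Call:
arm_command:
  increments:
    - {"delta_pos": [-0.9,-0.3,0],"twist": [0,0,0]}

```text
time_s: 15.82
eef_pos: [0.5876, -0.0553, 0.1418]
tool_rot: [-1.571, 0.0, -1.218]
force: [2.7, -0.7, 1.9]
opening: 0.0237
```

Call:
arm_command:
  increments:
    - {"delta_pos": [-0.9,-0.3,0],"twist": [0,0,0]}
    - {"delta_pos": [-1.8,-0.6,0],"twist": [0,0,0]}
    - {"delta_pos": [-2.7,-1.0,0],"twist": [0,0,0]}
    - {"delta_pos": [-3.5,-1.4,0],"twist": [0,0,0]}

```text
time_s: 16.15
eef_pos: [0.5841, -0.0567, 0.1418]
tool_rot: [-1.571, 0.0, -1.218]
force: [3.9, -0.3, 2.2]
opening: 0.0238
```

Call:
arm_command:
  increments:
    - {"delta_pos": [-0.8,-0.4,0],"twist": [0,0,0]}
    - {"delta_pos": [-1.7,-0.9,0],"twist": [0,0,0]}
    - {"delta_pos": [-2.5,-1.4,0],"twist": [0,0,0]}
    - {"delta_pos": [-3.3,-1.9,0],"twist": [0,0,0]}
    - {"delta_pos": [-4.0,-2.5,0],"twist": [0,0,0]}

```text
time_s: 16.57
eef_pos: [0.5802, -0.0594, 0.1419]
tool_rot: [-1.571, -0.0, -1.218]
force: [3.2, -0.8, 1.5]
opening: 0.0237
```

Call:
arm_command:
  increments:
    - {"delta_pos": [-0.8,-0.5,0],"twist": [0,0,0]}

```text
time_s: 16.65
eef_pos: [0.5795, -0.0599, 0.1419]
tool_rot: [-1.571, -0.0, -1.218]
force: [2.9, -0.1, 3.1]
opening: 0.024
```

Call:
arm_command:
  increments:
    - {"delta_pos": [-0.7,-0.6,0],"twist": [0,0,0]}
    - {"delta_pos": [-1.4,-1.3,0],"twist": [0,0,0]}
    - {"delta_pos": [-2.1,-1.9,0],"twist": [0,0,0]}
    - {"delta_pos": [-2.8,-2.6,0],"twist": [0,0,0]}

```text
time_s: 16.98
eef_pos: [0.5764, -0.0624, 0.1418]
tool_rot: [-1.571, 0.0, -1.218]
force: [3.9, 0.4, 1.9]
opening: 0.0238
```

Call:
arm_command:
  increments:
    - {"delta_pos": [-0.6,-0.7,0],"twist": [0,0,0]}
    - {"delta_pos": [-1.2,-1.4,0],"twist": [0,0,0]}
    - {"delta_pos": [-1.8,-2.1,0],"twist": [0,0,0]}
    - {"delta_pos": [-2.4,-2.9,0],"twist": [0,0,0]}
    - {"delta_pos": [-2.9,-3.7,0],"twist": [0,0,0]}

```text
time_s: 17.4
eef_pos: [0.5736, -0.0661, 0.1418]
tool_rot: [-1.571, 0.0, -1.218]
force: [3.5, 0.6, 1.7]
opening: 0.0238
```

Call:
arm_command:
  increments:
    - {"delta_pos": [-0.5,-0.8,0],"twist": [0,0,0]}

```text
time_s: 17.48
eef_pos: [0.5731, -0.0669, 0.1419]
tool_rot: [-1.571, 0.0, -1.218]
force: [3.2, 0.3, 2.1]
opening: 0.0237
```

Call:
arm_command:
  increments:
    - {"delta_pos": [-0.5,-0.8,0],"twist": [0,0,0]}
    - {"delta_pos": [-0.9,-1.6,0],"twist": [0,0,0]}
    - {"delta_pos": [-1.3,-2.4,0],"twist": [0,0,0]}
    - {"delta_pos": [-1.7,-3.3,0],"twist": [0,0,0]}

```text
time_s: 17.82
eef_pos: [0.5714, -0.0702, 0.1418]
tool_rot: [-1.571, 0.0, -1.218]
force: [3.3, 0.7, 2.7]
opening: 0.0237
```

Call:
arm_command:
  increments:
    - {"delta_pos": [-0.4,-0.9,0],"twist": [0,0,0]}
    - {"delta_pos": [-0.7,-1.7,0],"twist": [0,0,0]}
    - {"delta_pos": [-1.0,-2.6,0],"twist": [0,0,0]}
    - {"delta_pos": [-1.3,-3.5,0],"twist": [0,0,0]}
    - {"delta_pos": [-1.5,-4.5,0],"twist": [0,0,0]}

```text
time_s: 18.23
eef_pos: [0.5697, -0.0748, 0.1417]
tool_rot: [-1.571, 0.0, -1.218]
force: [2.9, 1.2, 3.6]
opening: 0.0239
```

Call:
arm_command:
  increments:
    - {"delta_pos": [-0.2,-0.9,0],"twist": [0,0,0]}
    - {"delta_pos": [-0.4,-1.8,0],"twist": [0,0,0]}
    - {"delta_pos": [-0.6,-2.7,0],"twist": [0,0,0]}
    - {"delta_pos": [-0.7,-3.7,0],"twist": [0,0,0]}
    - {"delta_pos": [-0.7,-4.6,0],"twist": [0,0,0]}

```text
time_s: 18.65
eef_pos: [0.569, -0.0791, 0.1417]
tool_rot: [-1.571, 0.001, -1.218]
force: [2.9, 2.9, 3.1]
opening: 0.0239
```

Call:
arm_command:
  increments:
    - {"delta_pos": [-0.1,-0.9,0.2],"twist": [0,0,0]}
    - {"delta_pos": [-0.1,-1.9,0.3],"twist": [0,0,0]}
    - {"delta_pos": [-0.1,-2.8,0.4],"twist": [0,0,0]}
    - {"delta_pos": [0.0,-3.8,0.4],"twist": [0,0,0]}
    - {"delta_pos": [0.1,-4.7,0.4],"twist": [0,0,0]}

```text
time_s: 19.07
eef_pos: [0.569, -0.0841, 0.1421]
tool_rot: [-1.572, 0.0, -1.218]
force: [1.5, 2.0, 2.2]
opening: 0.0244
```

Call:
arm_command:
  increments:
    - {"delta_pos": [0.1,-0.9,0],"twist": [0,0,0]}
    - {"delta_pos": [0.2,-1.9,0],"twist": [0,0,0]}
    - {"delta_pos": [0.4,-2.8,0],"twist": [0,0,0]}

```text
time_s: 19.32
eef_pos: [0.5694, -0.087, 0.1421]
tool_rot: [-1.572, 0.0, -1.218]
force: [1.5, 2.4, 1.3]
opening: 0.0239
```

Call:
arm_command:
  increments:
    - {"delta_pos": [0.2,-0.9,0],"twist": [0,0,0]}
    - {"delta_pos": [0.5,-1.8,0],"twist": [0,0,0]}

```text
time_s: 19.48
eef_pos: [0.5698, -0.0886, 0.1421]
tool_rot: [-1.572, 0.001, -1.218]
force: [0.1, 2.5, 2.5]
opening: 0.0238
```

Net force is about 4 N. Next, 210° to 240°.

Call:
arm_command:
  increments:
    - {"delta_pos": [0.3,-0.9,0],"twist": [0,0,0]}
    - {"delta_pos": [0.6,-1.8,0],"twist": [0,0,0]}
    - {"delta_pos": [0.9,-2.7,0],"twist": [0,0,0]}
    - {"delta_pos": [1.3,-3.6,0],"twist": [0,0,0]}
    - {"delta_pos": [1.7,-4.4,0],"twist": [0,0,0]}

```text
time_s: 19.9
eef_pos: [0.5718, -0.0932, 0.1421]
tool_rot: [-1.571, 0.0, -1.218]
force: [0.0, 2.3, 1.5]
opening: 0.024
```

Call:
arm_command:
  increments:
    - {"delta_pos": [0.4,-0.8,0],"twist": [0,0,0]}
    - {"delta_pos": [0.9,-1.7,0],"twist": [0,0,0]}
    - {"delta_pos": [1.4,-2.5,0],"twist": [0,0,0]}

```text
time_s: 20.15
eef_pos: [0.5732, -0.0955, 0.1421]
tool_rot: [-1.571, 0.0, -1.218]
force: [-0.3, 2.2, 0.8]
opening: 0.0241
```

Call:
arm_command:
  increments:
    - {"delta_pos": [0.5,-0.8,0],"twist": [0,0,0]}
    - {"delta_pos": [1.1,-1.5,0],"twist": [0,0,0]}

```text
time_s: 20.32
eef_pos: [0.5744, -0.0971, 0.1422]
tool_rot: [-1.571, 0.0, -1.218]
force: [0.3, 2.0, 0.2]
opening: 0.0239
```

Call:
arm_command:
  increments:
    - {"delta_pos": [0.5,-0.8,-0.2],"twist": [0,0,0]}
    - {"delta_pos": [1.1,-1.5,-0.3],"twist": [0,0,0]}
    - {"delta_pos": [1.8,-2.2,-0.3],"twist": [0,0,0]}
    - {"delta_pos": [2.4,-2.9,-0.3],"twist": [0,0,0]}
    - {"delta_pos": [3.1,-3.6,-0.3],"twist": [0,0,0]}

```text
time_s: 20.73
eef_pos: [0.5776, -0.1008, 0.1419]
tool_rot: [-1.571, -0.0, -1.218]
force: [-0.5, 2.4, 0.6]
opening: 0.0235
```

Call:
arm_command:
  increments:
    - {"delta_pos": [0.7,-0.6,0],"twist": [0,0,0]}
    - {"delta_pos": [1.4,-1.2,0],"twist": [0,0,0]}
    - {"delta_pos": [2.1,-1.8,0],"twist": [0,0,0]}

```text
time_s: 20.98
eef_pos: [0.5794, -0.1023, 0.1418]
tool_rot: [-1.571, 0.001, -1.218]
force: [0.0, 1.8, 1.2]
opening: 0.0236
```

Call:
arm_command:
  increments:
    - {"delta_pos": [0.8,-0.6,0],"twist": [0,0,0]}
    - {"delta_pos": [1.6,-1.1,0],"twist": [0,0,0]}

```text
time_s: 21.15
eef_pos: [0.5811, -0.1035, 0.1419]
tool_rot: [-1.571, 0.0, -1.218]
force: [-0.5, 2.2, 0.6]
opening: 0.024
```

Call:
arm_command:
  increments:
    - {"delta_pos": [0.8,-0.5,-0.2],"twist": [0,0,0]}
    - {"delta_pos": [1.6,-1.0,-0.4],"twist": [0,0,0]}
    - {"delta_pos": [2.4,-1.4,-0.5],"twist": [0,0,0]}
    - {"delta_pos": [3.2,-1.8,-0.5],"twist": [0,0,0]}
    - {"delta_pos": [4.1,-2.2,-0.5],"twist": [0,0,0]}

```text
time_s: 21.57
eef_pos: [0.5853, -0.1057, 0.1414]
tool_rot: [-1.571, 0.0, -1.218]
force: [-0.9, 3.2, 2.6]
opening: 0.0239
```

Call:
arm_command:
  increments:
    - {"delta_pos": [0.9,-0.4,0],"twist": [0,0,0]}
    - {"delta_pos": [1.7,-0.7,0],"twist": [0,0,0]}
    - {"delta_pos": [2.6,-1.0,0],"twist": [0,0,0]}

```text
time_s: 21.82
eef_pos: [0.5878, -0.1067, 0.1414]
tool_rot: [-1.571, 0.0, -1.218]
force: [-1.4, 2.9, 1.7]
opening: 0.0239
```

Call:
arm_command:
  increments:
    - {"delta_pos": [0.9,-0.3,0],"twist": [0,0,0]}
    - {"delta_pos": [1.9,-0.5,0],"twist": [0,0,0]}

```text
time_s: 21.98
eef_pos: [0.5899, -0.1074, 0.1414]
tool_rot: [-1.571, -0.0, -1.218]
force: [-1.8, 2.1, 1.0]
opening: 0.0241
```

Net about 3.7 N and drifting slightly down, so I'll lower 0.1 mm. Next, 270° to 290°.

Call:
arm_command:
  increments:
    - {"delta_pos": [0.9,-0.2,-0.1],"twist": [0,0,0]}
    - {"delta_pos": [1.8,-0.4,-0.2],"twist": [0,0,0]}
    - {"delta_pos": [2.7,-0.6,-0.2],"twist": [0,0,0]}
    - {"delta_pos": [3.7,-0.7,-0.2],"twist": [0,0,0]}
    - {"delta_pos": [4.6,-0.7,-0.2],"twist": [0,0,0]}

```text
time_s: 22.4
eef_pos: [0.594, -0.1079, 0.1411]
tool_rot: [-1.572, 0.0, -1.218]
force: [-2.7, 2.6, 2.4]
opening: 0.0242
```

Call:
arm_command:
  increments:
    - {"delta_pos": [0.9,-0.1,0],"twist": [0,0,0]}
    - {"delta_pos": [1.9,-0.1,0],"twist": [0,0,0]}
    - {"delta_pos": [2.8,-0.1,0],"twist": [0,0,0]}

```text
time_s: 22.65
eef_pos: [0.5973, -0.108, 0.1412]
tool_rot: [-1.571, 0.0, -1.218]
force: [-2.7, 3.4, 2.5]
opening: 0.0238
```

Call:
arm_command:
  increments:
    - {"delta_pos": [1.0,0.1,0],"twist": [0,0,0]}
    - {"delta_pos": [1.9,0.2,0],"twist": [0,0,0]}

```text
time_s: 22.82
eef_pos: [0.5992, -0.1079, 0.1412]
tool_rot: [-1.571, -0.0, -1.218]
force: [-2.9, 1.6, 1.6]
opening: 0.0239
```

Call:
arm_command:
  increments:
    - {"delta_pos": [0.9,0.1,0],"twist": [0,0,0]}
    - {"delta_pos": [1.9,0.2,0],"twist": [0,0,0]}
    - {"delta_pos": [2.8,0.4,0],"twist": [0,0,0]}
    - {"delta_pos": [3.7,0.6,0],"twist": [0,0,0]}
    - {"delta_pos": [4.6,0.9,0],"twist": [0,0,0]}

```text
time_s: 23.23
eef_pos: [0.6036, -0.1071, 0.1412]
tool_rot: [-1.571, -0.0, -1.218]
force: [-3.2, 0.7, 2.5]
opening: 0.0239
```

Call:
arm_command:
  increments:
    - {"delta_pos": [0.9,0.3,0],"twist": [0,0,0]}
    - {"delta_pos": [1.8,0.6,0],"twist": [0,0,0]}
    - {"delta_pos": [2.7,0.9,0],"twist": [0,0,0]}

```text
time_s: 23.48
eef_pos: [0.6069, -0.106, 0.1413]
tool_rot: [-1.57, -0.0, -1.218]
force: [-2.1, 1.2, 1.2]
opening: 0.0236
```

Call:
arm_command:
  increments:
    - {"delta_pos": [0.9,0.4,0],"twist": [0,0,0]}
    - {"delta_pos": [1.7,0.8,0],"twist": [0,0,0]}

```text
time_s: 23.65
eef_pos: [0.6082, -0.1054, 0.1412]
tool_rot: [-1.571, -0.0, -1.218]
force: [-2.3, 0.0, 2.5]
opening: 0.0239
```

Net about 4.0 N. Next, 310° to 330°.

Call:
arm_command:
  increments:
    - {"delta_pos": [0.8,0.4,0],"twist": [0,0,0]}
    - {"delta_pos": [1.7,0.9,0],"twist": [0,0,0]}
    - {"delta_pos": [2.5,1.4,0],"twist": [0,0,0]}
    - {"delta_pos": [3.3,1.9,0],"twist": [0,0,0]}
    - {"delta_pos": [4.0,2.5,0],"twist": [0,0,0]}

```text
time_s: 24.07
eef_pos: [0.6121, -0.1028, 0.1412]
tool_rot: [-1.571, 0.0, -1.218]
force: [-2.8, -0.5, 2.4]
opening: 0.0239
```

Call:
arm_command:
  increments:
    - {"delta_pos": [0.8,0.5,0],"twist": [0,0,0]}
    - {"delta_pos": [1.5,1.1,0],"twist": [0,0,0]}
    - {"delta_pos": [2.2,1.8,0],"twist": [0,0,0]}

```text
time_s: 24.32
eef_pos: [0.6145, -0.1009, 0.1412]
tool_rot: [-1.571, -0.0, -1.218]
force: [-2.8, 0.1, 2.1]
opening: 0.0241
```

Call:
arm_command:
  increments:
    - {"delta_pos": [0.7,0.6,0],"twist": [0,0,0]}
    - {"delta_pos": [1.4,1.3,0],"twist": [0,0,0]}

```text
time_s: 24.48
eef_pos: [0.6159, -0.0997, 0.1412]
tool_rot: [-1.571, -0.0, -1.218]
force: [-2.4, -0.7, 1.5]
opening: 0.0242
```

Call:
arm_command:
  increments:
    - {"delta_pos": [0.6,0.7,0],"twist": [0,0,0]}
    - {"delta_pos": [1.2,1.4,0],"twist": [0,0,0]}
    - {"delta_pos": [1.8,2.1,0],"twist": [0,0,0]}
    - {"delta_pos": [2.4,2.9,0],"twist": [0,0,0]}
    - {"delta_pos": [2.9,3.7,0],"twist": [0,0,0]}

```text
time_s: 24.9
eef_pos: [0.6187, -0.096, 0.1413]
tool_rot: [-1.571, -0.0, -1.218]
force: [-3.9, -0.7, 2.4]
opening: 0.0235
```

Call:
arm_command:
  increments:
    - {"delta_pos": [0.5,0.8,0],"twist": [0,0,0]}
    - {"delta_pos": [1.0,1.6,0],"twist": [0,0,0]}
    - {"delta_pos": [1.4,2.4,0],"twist": [0,0,0]}

```text
time_s: 25.15
eef_pos: [0.6201, -0.0936, 0.1413]
tool_rot: [-1.571, -0.0, -1.218]
force: [-3.6, -1.6, 2.3]
opening: 0.0239
```

Call:
arm_command:
  increments:
    - {"delta_pos": [0.4,0.8,0],"twist": [0,0,0]}
    - {"delta_pos": [0.8,1.7,0],"twist": [0,0,0]}

```text
time_s: 25.32
eef_pos: [0.621, -0.0919, 0.1413]
tool_rot: [-1.571, -0.0, -1.218]
force: [-3.7, -1.1, 2.3]
opening: 0.0241
```

Call:
arm_command:
  increments:
    - {"delta_pos": [0.4,0.9,0.1],"twist": [0,0,0]}
    - {"delta_pos": [0.7,1.7,0.1],"twist": [0,0,0]}
    - {"delta_pos": [1.0,2.6,0.1],"twist": [0,0,0]}
    - {"delta_pos": [1.3,3.5,0.1],"twist": [0,0,0]}
    - {"delta_pos": [1.5,4.5,0.1],"twist": [0,0,0]}

```text
time_s: 25.73
eef_pos: [0.6226, -0.0873, 0.1414]
tool_rot: [-1.571, -0.0, -1.218]
force: [-2.8, -2.7, 2.4]
opening: 0.0237
```

Call:
arm_command:
  increments:
    - {"delta_pos": [0.2,0.9,0],"twist": [0,0,0]}
    - {"delta_pos": [0.4,1.8,0],"twist": [0,0,0]}
    - {"delta_pos": [0.6,2.7,0],"twist": [0,0,0]}
    - {"delta_pos": [0.7,3.7,0],"twist": [0,0,0]}
    - {"delta_pos": [0.7,4.6,0],"twist": [0,0,0]}

```text
time_s: 26.15
eef_pos: [0.6232, -0.0828, 0.1414]
tool_rot: [-1.571, -0.0, -1.218]
force: [-1.8, -1.9, 2.4]
opening: 0.0239
```

Call:
arm_command:
  increments:
    - {"delta_pos": [0,0,1],"twist": [0,0,0]}
    - {"delta_pos": [0,0,4],"twist": [0,0,0]}
    - {"delta_pos": [0,0,9],"twist": [0,0,0]}
    - {"delta_pos": [0,0,18],"twist": [0,0,0]}
    - {"delta_pos": [0,0,30],"twist": [0,0,0]}

```text
time_s: 26.57
eef_pos: [0.6228, -0.0823, 0.1714]
tool_rot: [-1.572, 0.001, -1.218]
force: [-1.0, -0.7, -0.7]
opening: 0.024
```

Call:
arm_command:
  increments:
    - {"delta_pos": [0,0,14],"twist": [0,0,0]}
    - {"delta_pos": [0,0,34],"twist": [0,0,0]}
    - {"delta_pos": [0,0,58],"twist": [0,0,0]}
    - {"delta_pos": [0,0,78],"twist": [0,0,0]}
    - {"delta_pos": [0,0,89],"twist": [0,0,0]}

```text
time_s: 26.98
eef_pos: [0.6246, -0.0829, 0.2644]
tool_rot: [-1.566, -0.003, -1.218]
force: [1.0, -0.6, -2.1]
opening: 0.0237
```

The round is complete, with overlap past the lug. Next I'll carry the scraper back over its slot.

Call:
arm_command:
  increments:
    - {"delta_pos": [-2.5,7.5,0],"twist": [0,0,0]}
    - {"delta_pos": [-7.5,23,0],"twist": [0,0,0]}
    - {"delta_pos": [-15,46,0],"twist": [0,0,0]}
    - {"delta_pos": [-24,74,0],"twist": [0,0,0]}
    - {"delta_pos": [-34.5,107,0],"twist": [0,0,0]}

```text
time_s: 27.4
eef_pos: [0.5866, 0.0257, 0.2584]
tool_rot: [-1.574, 0.002, -1.219]
force: [0.1, 1.0, -1.5]
opening: 0.0239
```

Call:
arm_command:
  increments:
    - {"delta_pos": [-10.5,32,0],"twist": [0,0,0]}
    - {"delta_pos": [-21,65,0],"twist": [0,0,0]}
    - {"delta_pos": [-31.5,97,0],"twist": [0,0,0]}
    - {"delta_pos": [-42,130,0],"twist": [0,0,0]}
    - {"delta_pos": [-51.5,160,0],"twist": [0,0,0]}

```text
time_s: 27.82
eef_pos: [0.5337, 0.1869, 0.2585]
tool_rot: [-1.574, 0.001, -1.217]
force: [0.8, 0.1, -1.4]
opening: 0.0237
```

Call:
arm_command:
  increments:
    - {"delta_pos": [-10,30,0],"twist": [0,0,0]}
    - {"delta_pos": [-19,58,0],"twist": [0,0,0]}
    - {"delta_pos": [-26,80,0],"twist": [0,0,0]}
    - {"delta_pos": [-31,96,0],"twist": [0,0,0]}
    - {"delta_pos": [-34,104,0],"twist": [0,0,0]}

```text
time_s: 28.23
eef_pos: [0.4998, 0.2908, 0.2585]
tool_rot: [-1.574, 0.001, -1.215]
force: [0.3, -0.5, -2.2]
opening: 0.0242
```

Call:
arm_command:
  increments:
    - {"delta_pos": [0,0,0],"twist": [0,0,0]}
    - {"delta_pos": [0,0,0],"twist": [0,0,0]}
    - {"delta_pos": [0,0,0],"twist": [0,0,0]}
    - {"delta_pos": [0,0,0],"twist": [0,0,0]}
    - {"delta_pos": [0,0,0],"twist": [0,0,0]}

```text
time_s: 28.65
eef_pos: [0.5034, 0.2873, 0.2602]
tool_rot: [-1.571, -0.0, -1.219]
force: [0.7, -1.0, -1.6]
opening: 0.0239
```

Call:
arm_command:
  increments:
    - {"delta_pos": [0,0,0],"twist": [0,0,0]}

```text
time_s: 28.73
eef_pos: [0.5034, 0.2875, 0.2604]
tool_rot: [-1.571, -0.0, -1.219]
force: [0.1, -0.2, -1.7]
opening: 0.0237
```

Call:
arm_command:
  increments:
    - {"delta_pos": [0,0.9,-10],"twist": [0,0,0]}
    - {"delta_pos": [0,0.9,-32],"twist": [0,0,0]}
    - {"delta_pos": [0,0.9,-58],"twist": [0,0,0]}
    - {"delta_pos": [0,0.9,-82],"twist": [0,0,0]}
    - {"delta_pos": [0,0.9,-100],"twist": [0,0,0]}

```text
time_s: 29.15
eef_pos: [0.5021, 0.2884, 0.1578]
tool_rot: [-1.573, -0.0, -1.218]
force: [-0.6, 0.2, -1.0]
opening: 0.024
```

Call:
arm_command:
  increments:
    - {"delta_pos": [0,0,-10],"twist": [0,0,0]}
    - {"delta_pos": [0,0,-16],"twist": [0,0,0]}
    - {"delta_pos": [0,0,-18],"twist": [0,0,0]}
    - {"delta_pos": [0,0,-18],"twist": [0,0,0]}
    - {"delta_pos": [0,0,-18],"twist": [0,0,0]}

```text
time_s: 29.57
eef_pos: [0.5039, 0.2895, 0.1433]
tool_rot: [-1.569, 0.0, -1.218]
force: [0.3, -0.0, -1.3]
opening: 0.0237
```

Call:
arm_command:
  increments:
    - {"delta_pos": [0,0,0],"twist": [0,0,0]}
    - {"delta_pos": [0,0,0],"twist": [0,0,0]}

```text
time_s: 29.73
eef_pos: [0.5038, 0.2895, 0.1433]
tool_rot: [-1.569, 0.0, -1.218]
force: [0.6, 0.9, -1.7]
opening: 0.0241
```

Run:
```python
from station import manip, eyes
import cv2,numpy as np
s=eyes.snapshot("side");t=eyes.snapshot("top")
cv2.imwrite("pics/over.png",np.hstack([cv2.resize(i,(400,400),interpolation=cv2.INTER_CUBIC) for i in(s["color"][240:340,160:260,::-1],t["color"][190:290,90:190,::-1])]))
st=manip.read_state();print(st["eef_pos"],st["force"],st["tool_rot"])
```

```text
[0.50344584 0.28935538 0.14303982] [-0.41498498  0.08894946 -1.39289848] [-1.56955277e+00  8.49747226e-05 -1.21772949e+00]
```

View pics/over.png

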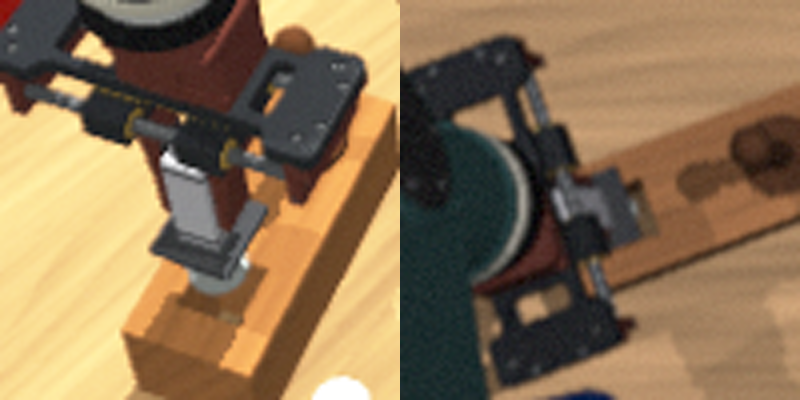

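The scraper is upright above its slot: nose at (218,275), slot mouth around (225,305) in the side crop. I'll lower it in slowly.

Call:
arm_command:
  increments:
    - {"delta_pos": [0,-0.5,-3],"twist": [0,0,0]}
    - {"delta_pos": [0,-0.5,-7],"twist": [0,0,0]}
    - {"delta_pos": [0,-0.5,-11],"twist": [0,0,0]}
    - {"delta_pos": [0,-0.5,-15],"twist": [0,0,0]}
    - {"delta_pos": [0,-0.5,-18],"twist": [0,0,0]}

```text
time_s: 30.25
eef_pos: [0.5026, 0.2885, 0.1235]
tool_rot: [-1.572, -0.0, -1.218]
force: [-0.8, 0.2, -1.6]
opening: 0.0237
```

Call:
arm_command:
  increments:
    - {"delta_pos": [0,0,-2],"twist": [0,0,0]}
    - {"delta_pos": [0,0,-4],"twist": [0,0,0]}
    - {"delta_pos": [0,0,-7],"twist": [0,0,0]}
    - {"delta_pos": [0,0,-10],"twist": [0,0,0]}
    - {"delta_pos": [0,0,-13],"twist": [0,0,0]}

```text
time_s: 30.67
eef_pos: [0.5031, 0.2887, 0.1111]
tool_rot: [-1.571, 0.0, -1.218]
force: [-0.3, 0.8, -2.0]
opening: 0.0239
```

Call:
arm_command:
  increments:
    - {"delta_pos": [0.2,0,-2],"twist": [0,0,0]}
    - {"delta_pos": [0.3,0,-4],"twist": [0,0,0]}
    - {"delta_pos": [0.3,0,-6],"twist": [0,0,0]}
    - {"delta_pos": [0.3,0,-8],"twist": [0,0,0]}
    - {"delta_pos": [0.3,0,-10],"twist": [0,0,0]}

```text
time_s: 31.08
eef_pos: [0.5034, 0.2887, 0.1012]
tool_rot: [-1.571, -0.0, -1.218]
force: [0.3, 0.2, -2.1]
opening: 0.024
```

Call:
arm_command:
  increments:
    - {"delta_pos": [0,0,-2],"twist": [0,0,0]}
    - {"delta_pos": [0,0,-4],"twist": [0,0,0]}
    - {"delta_pos": [0,0,-6],"twist": [0,0,0]}
    - {"delta_pos": [0,0,-8],"twist": [0,0,0]}
    - {"delta_pos": [0,0,-9.5],"twist": [0,0,0]}

```text
time_s: 31.5
eef_pos: [0.5033, 0.2886, 0.0916]
tool_rot: [-1.571, -0.0, -1.218]
force: [-0.1, 0.2, -1.9]
opening: 0.0235
```

Call:
arm_command:
  increments:
    - {"delta_pos": [0,0,-0.5],"twist": [0,0,0]}
    - {"delta_pos": [0,0,-1],"twist": [0,0,0]}
    - {"delta_pos": [0,0,-1.5],"twist": [0,0,0]}
    - {"delta_pos": [0,0,-2],"twist": [0,0,0]}

```text
time_s: 31.83
eef_pos: [0.5034, 0.2887, 0.0899]
tool_rot: [-1.571, 0.0, -1.218]
force: [0.2, 0.5, -1.7]
opening: 0.0236
```

Call:
arm_command:
  increments:
    - {"delta_pos": [0,0,-0.3],"twist": [0,0,0]}
    - {"delta_pos": [0,0,-0.6],"twist": [0,0,0]}
    - {"delta_pos": [0,0,-0.9],"twist": [0,0,0]}
    - {"delta_pos": [0,0,-1],"twist": [0,0,0]}
    - {"delta_pos": [0,0,-1],"twist": [0,0,0]}

```text
time_s: 32.25
eef_pos: [0.5033, 0.2886, 0.0888]
tool_rot: [-1.571, 0.0, -1.218]
force: [-0.3, -0.9, -1.7]
opening: 0.0239
```

Call:
arm_command:
  increments:
    - {"delta_pos": [0,0,-0.2],"twist": [0,0,0]}
    - {"delta_pos": [0,0,-0.3],"twist": [0,0,0]}

```text
time_s: 32.42
eef_pos: [0.5034, 0.2887, 0.0886]
tool_rot: [-1.571, 0.0, -1.218]
force: [-0.5, 0.4, -1.1]
opening: 0.0238
```

Call:
arm_command:
  increments:
    - {"delta_pos": [0,0,-0.2],"twist": [0,0,0]}
    - {"delta_pos": [0,0,-0.4],"twist": [0,0,0]}
    - {"delta_pos": [0,0,-0.4],"twist": [0,0,0]}

```text
time_s: 32.67
eef_pos: [0.5034, 0.2887, 0.0886]
tool_rot: [-1.571, -0.0, -1.218]
force: [-1.8, -1.1, 4.9]
opening: 0.024
```

Seated: z has stopped at the original 0.0886 and the flange is taking load. Now I'll let go.

Call:
arm_command:
  increments:
    - {"delta_pos": [0,0,0.3],"twist": [0,0,0]}
    - {"delta_pos": [0,0,0.3],"twist": [0,0,0]}
    - {"delta_pos": [0,0,0.3],"twist": [0,0,0]}
    - {"delta_pos": [0,0,0.3],"twist": [0,0,0]}
    - {"delta_pos": [0,0,0.3],"twist": [0,0,0]}
  fingers: 100

```text
time_s: 33.08
eef_pos: [0.5034, 0.2887, 0.0883]
tool_rot: [-1.571, 0.0, -1.218]
force: [-0.2, 0.1, -0.5]
opening: 0.054
```

Call:
arm_command:
  increments:
    - {"delta_pos": [0,0,0],"twist": [0,0,0]}
    - {"delta_pos": [0,0,0],"twist": [0,0,0]}
    - {"delta_pos": [0,0,0],"twist": [0,0,0]}
    - {"delta_pos": [0,0,0],"twist": [0,0,0]}
    - {"delta_pos": [0,0,0],"twist": [0,0,0]}

```text
time_s: 33.5
eef_pos: [0.5033, 0.2887, 0.0884]
tool_rot: [-1.571, 0.0, -1.218]
force: [0.4, -0.2, -0.5]
opening: 0.086
```

Call:
arm_command:
  increments:
    - {"delta_pos": [0,0,3],"twist": [0,0,0]}
    - {"delta_pos": [0,0,10],"twist": [0,0,0]}
    - {"delta_pos": [0,0,22],"twist": [0,0,0]}
    - {"delta_pos": [0,0,40],"twist": [0,0,0]}
    - {"delta_pos": [0,0,62],"twist": [0,0,0]}

```text
time_s: 33.92
eef_pos: [0.5025, 0.2883, 0.1507]
tool_rot: [-1.573, -0.0, -1.218]
force: [-0.3, 0.5, 1.1]
opening: 0.0875
```

Call:
arm_command:
  increments:
    - {"delta_pos": [0,0,25],"twist": [0,0,0]}
    - {"delta_pos": [0,0,55],"twist": [0,0,0]}
    - {"delta_pos": [0,0,85],"twist": [0,0,0]}
    - {"delta_pos": [0,-15,105],"twist": [0,0,0]}
    - {"delta_pos": [0,-35,112],"twist": [0,0,0]}

```text
time_s: 34.33
eef_pos: [0.5053, 0.2552, 0.2671]
tool_rot: [-1.564, 0.0, -1.216]
force: [-0.2, 0.3, 0.5]
opening: 0.0876
```

Call:
arm_command:
  increments:
    - {"delta_pos": [0,-30,0],"twist": [0,0,0]}
    - {"delta_pos": [0,-65,0],"twist": [0,0,0]}
    - {"delta_pos": [0,-100,0],"twist": [0,0,0]}
    - {"delta_pos": [0,-130,0],"twist": [0,0,0]}
    - {"delta_pos": [0,-150,0],"twist": [0,0,0]}

```text
time_s: 34.75
eef_pos: [0.503, 0.1012, 0.2633]
tool_rot: [-1.57, -0.001, -1.219]
force: [0.5, -0.2, -0.5]
opening: 0.0881
```

Call:
arm_command:
  increments:
    - {"delta_pos": [0,0,0],"twist": [0,0,0]}
    - {"delta_pos": [0,0,0],"twist": [0,0,0]}
    - {"delta_pos": [0,0,0],"twist": [0,0,0]}
    - {"delta_pos": [0,0,0],"twist": [0,0,0]}
    - {"delta_pos": [0,0,0],"twist": [0,0,0]}

```text
time_s: 35.17
eef_pos: [0.5033, 0.1047, 0.2625]
tool_rot: [-1.571, 0.0, -1.216]
force: [0.1, 0.0, 0.4]
opening: 0.0877
```

Run:
```python
from station import manip, eyes
import cv2,numpy as np
s=eyes.snapshot("side");t=eyes.snapshot("top")
cv2.imwrite("pics/end.png",np.hstack([cv2.resize(i,(400,400),interpolation=cv2.INTER_CUBIC) for i in(s["color"][230:370,150:290,::-1],t["color"][:,:420,::-1])]))
st=manip.read_state();print(st["time_s"],st["eef_pos"],st["force"],st["opening"])
```

```text
35.2667 [0.50326212 0.10454408 0.26236774] [ 0.56685585 -0.71951878 -0.23887486] 0.08759262665028675
```

View pics/end.png

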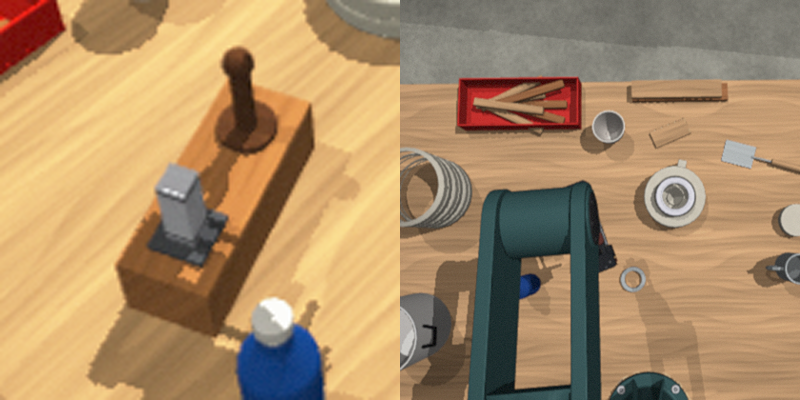

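The scraper stands upright with its flange flat on the stand at (188,240), under a patchy shadow. The brush and the other things look undisturbed. I'll hand in.

```bash
python3 -c "
from station import manip
print(manip.job_done())"
```

```text
the job is handed in; nothing more can be done
None
```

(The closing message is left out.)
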